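# Close the latch on its striker and hold the nylon wedge home behind the latch lip

## Robot

A 6-joint arm with a two-finger parallel gripper is mounted at the origin on the work surface. World frame = base frame: x ahead of the robot, y to its left, z up, the work surface at z = 0. Lengths are in m, angles in rad, forces in N, time in s.
With the tool pointing down it reaches from about 0.425 to 0.95 m from the base axis. Payload 3.5 kg.
Tool frame: the origin (TCP) lies on the centre line of the jaws, within the pads' length; the fingertips stand 8 mm ahead of it and the grasp point (between the pads) lies 11 mm behind it; z points along the fingers, y is the line along which they close (so a half turn about z gives the same grasp; the last joint's range is limited). The gripper opens to 85 mm and grips with 20 to 120 N. Pads are 22 mm wide; open, the fingers measure 114 mm over their backs; the gripper's body (76 mm by 85 mm) begins 54 mm behind the grasp point. The pads swing forward as they close: fully open they stand 13 mm farther back than shut.
Start: joints at [-1.37, 0.286, 1.577, -0, 1.279, -0.15], TCP at [0.232, -0.634, 0.212] pointing down, gripper open.
Joint ranges: [-2.77, 2.77], [-0.9, 2.22], [0.21, 2.48], [-1.53, 4.67], [0.24, 2.81], [-2.84, 2.84]. Speed limits (rad/s): [2.79, 2.79, 3.14, 3.14, 3.14, 3.14].

## Interface

Orientations are given as a unit quaternion [x, y, z, w].
In Python, from plant import ctrl gives the robot as it stands. The module is installed in compiled form; this text tells all that it offers.
- The arm moves only by the tool send_rows, never from a script. Its argument "steps" is a list of rows, each a list of 5 numbers: the shift along the tool's x, y, z in m, then the turn about the tool's z in degrees, then the opening, from -1 (shut) to 1 (fully open). A call has 1 to 12 rows; each row is the pose to reach, as a shift and turn from the pose commanded when the call began, along the tool's axes at that moment; what a row does not reach only later rows make up. A row lasts 1/10 s, in which the tool goes at most 50 mm and 8.59 degrees, less where a joint would pass 70% of its speed; a pose out of reach is approached as far as the arm can. A call with a gripper value outside its range is refused whole. The fingers move at their own pace and stop on an object; "squeeze" is the grip in N (left out, the last holds). Time passes only in rows, so rows that repeat a pose let the fingers close. It gives the time, the measured TCP pose, the force, the opening and the grip force at its end, in the units of the state.
- ctrl.get_state(): the state, without advancing time (a new reading comes with each control period).
- ctrl.read_camera(name): name is "scene" or "top"; returns the picture (420x560x3 uint8, red, green, blue); there is no depth.
- ctrl.calibration(name): a dict with "intrinsics" (3x3 intrinsics, pixels), "extrinsics" (4x4, takes a point from world to camera coordinates). Camera axes: x right, y up, looking along -z (the intrinsics and any distortion apply to the point x, -y, -z); pixel columns grow to the right and rows downward; lengths in m; the calibration is good to about 2 mm. A picture is of the moment at which its call begins. calibration takes no time and is no camera call.
- ctrl.sign_off(): hands the job in; it is judged then, once.
The state is a dict: "time": time; "qpos": joint angles; "dq": joint speeds; "joint_efforts": joint torques, N m; "eef_pos": TCP position; "tcp_rot": TCP orientation; "contact_force": force on the tool from outside, world axes, zero at the start; "wrist_torque": the same for the moment, N m; "opening": opening from 0.0 (shut) to 1.0 (fully open); "finger_force": force on a finger pad.
Only numpy, scipy, OpenCV 4.12 (cv2) and the standard library are available. Lean on these libraries where they do the work, as an engineer would, in place of code of your own. Each camera call takes 0.05 s, during which the arm holds its last target. There are 200 camera calls.

## Task

Slide the latch carriage along its ways until it is right up against the red rubber stopper, then take the white nylon wedge from the wooden rack and push it nose first down behind the latch lip, against the gauge plunger's spring, until it is fully home with its shoulders down on the lip and the post. Finish while holding it pressed home so that the dial can be read: do not let go, and the latch must still be against its stopper. Leave the brass master, the spare striker and the spare stopper as they are.

Things in the scene. Friction and masses are not known exactly. Their poses are not given: they have to be found in the camera images.
- turntable: Fixed round cast-aluminium turntable, 320 mm across, top 45 mm high; origin: centre of its underside. Slideway along its y; the carriage closes towards its -y. At the closing end, a cast gauge post (60 mm wide, y -63 to -84 mm, top 160 mm) with a red rubber stopper low on it; behind it a face-up dial, top 127 mm. Nothing is higher than 165 mm.
- striker (a point): Axis of the fixed chromed striker pin (10 mm, headed, 100 mm above the bench). It points to the turntable's +x from an upright 132 mm high that stands beside the slide on the -x side (turntable frame: x -75 to -35 mm, y +6 to -48 mm). The latch's fishmouth slot runs over the pin as the carriage closes.
- carriage (a joint): Slide of the aluminium carriage that carries the grey door latch: 0 m fully open, 0.070 m against the red rubber stopper (firm end stop). Grows along the turntable's -y. About 6 N of sliding friction, no detent: it stays where it is left.
- handle (a point): Centre of the top of the carriage's black handle, 165 mm above the bench: an upright cylinder 22 mm across and 45 mm tall on a 10 mm stem 48 mm tall. Moves with the carriage. The back of the latch case is 38 mm away along the slide; the other sides are free.
- lip (a point): Middle of the top edge of the latch's lip: an upright grey flange on the closing (-y) end of the latch, 4 mm thick along the slide, 44 mm wide across it, rounded top 160 mm above the bench. Moves with the carriage. The latch case next to it is 152 mm high.
- pocket (a point): Centre of the pocket's mouth, 160 mm above the bench, fixed to the turntable, same axes. Post on its -y side, two steel cheeks 30 mm apart in x, and the lip on its +y side once the carriage is at its stop (gap lip to post then 13 mm in y). Lip, cheeks and post tops are level with this point; the free plunger's top is 30 mm below it.
- plunger (a joint): Brass gauge plunger, 9 mm across, on the pocket's axis; value = how far it is pushed down, 0 m free. Spring 5 N at first touch plus 0.83 N per mm: 10 N at 0.006 m, where the wedge's shoulders meet lip and post. It pushes the wedge back up if let go. The dial hand follows it.
- wedge: Loose white nylon wedge, 76 mm tall, about 45 g, nose down in a rack slot. Origin: centre of the nose tip, z up. Tongue 36 mm long, 24 mm (x) by 10 mm (y), last 12 mm tapering to 16 by 4 mm. Block head above: 34 mm (x) by 24 mm (y), 40 mm tall; its underside is the shoulders. Same after a half turn. Home: tongue 36 mm deep in the pocket, its y along the slide.
- rack: Fixed hardwood gauge rack, 130 (x) x 60 (y) x 45 (z) mm, origin at the centre of its underside. Two slots 29 x 15 mm, 40 mm deep, at x -38 and +38 mm. Wedge and master hang in them by their shoulders on the top face (noses 9 mm above the bench), wide side along the rack's x; which is in which slot varies.
- master: Brass master gauge, 72 mm tall, in the other slot of the rack; tongue like the wedge's, round 26 mm head. Leave it. Origin: centre of the nose tip.
- spare_striker: Spare chromed striker lying on the bench: plate 58 x 40 x 4 mm with an upright headed pin, 32 mm tall in all. Leave it. Origin: centre of its underside.
- spare_stopper: Spare red rubber stopper on the bench, 32 mm across, 22 mm tall. Leave it. Origin: centre of its underside.
There are look-alikes about, which are no part of the job. There is more than one size of the wedge; the job needs the smallest.

How it is judged:
On the way:
1. the latch carriage is slid up against the red stopper, before the wedge goes in (value of joint carriage above 0.068 m and value of joint plunger below 0.001 m), for 0.2 s.
At the end, for the whole second after the job is handed in: Carriage within 2.5 mm of its stop; wedge upright (7 degrees) and still in the pocket behind the lip, at least 34 of 36 mm deep and within 6 mm of the pocket's axis; plunger pushed down more than 4 mm; fingers still on the wedge with more than 3 N (value of joint carriage above 0.0675 m and z of wedge in the frame of pocket below -0.034 m and horizontal distance between wedge and pocket below 0.006 m and angle between wedge's own z axis and vertical below 0.12 rad and value of joint plunger above 0.004 m and contact force between the fingers and wedge above 3 N and linear speed of wedge below 0.01 m/s); the arm keeps its last pose, push and grip.
It fails at once if the brass master is pulled out, tipped or shifted (distance of master from where it was at the start of the episode above 0.015 m).
It fails at once if the spare striker is shifted (distance of spare_striker from where it was at the start of the episode above 0.02 m).
It fails at once if the spare stopper is shifted (distance of spare_stopper from where it was at the start of the episode above 0.02 m).
It also fails if it takes over 58 s, if anything falls off the work surface, if the arm or the gripper's body presses on something with over 40 N, if the wrist force passes 120 N, or if a joint passes its speed limit or range.

## Working session

There is one attempt and no reset: what is moved stays moved. The work goes in short steps, Python scripts to look and compute and a tool call to move; the robot and the scene stay as the last step left them, time stands still between calls to the robot, and variables do not carry over. Pictures are saved under pics/ and viewed, at most 10 in all, crops included, and the job is handed in when it is done.

Besides the shell and the picture viewer there is one more tool, called after ">>>" as name([rows], argument=value, ...), one row to a line, values as JSON. send_rows: Moves the arm, as the interface text tells. Its arguments: {"type":"object","properties":{"steps":{"type":"array","items":{"type":"array","items":{"type":"number"}}},"squeeze":{"type":"number"}},"required":["steps"]}

```bash
mkdir -p pics
python3 - <<'E'
from plant import ctrl
import cv2,numpy as np
s=ctrl.get_state()
print({k:np.round(v,4).tolist() for k,v in s.items()})
for n in("scene","top"):
    im=ctrl.read_camera(n); cv2.imwrite(f"pics/{n}0.png",cv2.cvtColor(im,cv2.COLOR_RGB2BGR))
    c=ctrl.calibration(n); print(n,{k:np.round(v,4).tolist() for k,v in c.items()})
E
```

```text
{'time': 0.0, 'qpos': [-1.37, 0.2872, 1.5782, 0.0, 1.2786, -0.15], 'dq': [0.0004, 0.0014, -0.0, 0.0006, 0.0003, -0.0009], 'joint_efforts': [0.0003, -40.5981, -29.2625, -0.0001, 0.0059, -0.0], 'eef_pos': [0.2319, -0.6332, 0.2109], 'tcp_rot': [0.9847, 0.1745, -0.0, -0.0012], 'contact_force': [0.3031, -0.5339, 0.0838], 'wrist_torque': [-0.002, -0.0204, -0.0168], 'finger_force': 0.0, 'opening': 0.9997}
scene {'intrinsics': [[424.738, 0.0, 279.923], [0.0, 424.738, 218.9682], [0.0, 0.0, 1.0]], 'extrinsics': [[-0.287, 0.9578, -0.0139, 0.1835], [-0.7452, -0.2141, 0.6316, 0.3231], [0.602, 0.1916, 0.7752, -1.4546], [0.0, 0.0, 0.0, 1.0]]}
top {'intrinsics': [[514.3057, 0.0, 284.6995], [0.0, 514.3057, 212.5475], [0.0, 0.0, 1.0]], 'extrinsics': [[0.0047, -0.9999, -0.0089, -0.0011], [0.9985, 0.0042, 0.0541, -0.5641], [-0.054, -0.0091, 0.9985, -1.3666], [0.0, 0.0, 0.0, 1.0]]}
```

View pics/scene0.png

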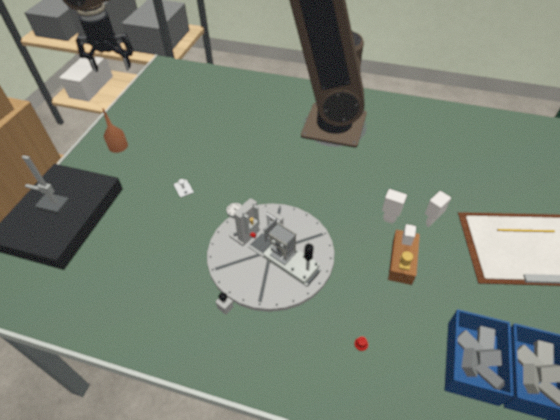

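View pics/top0.png

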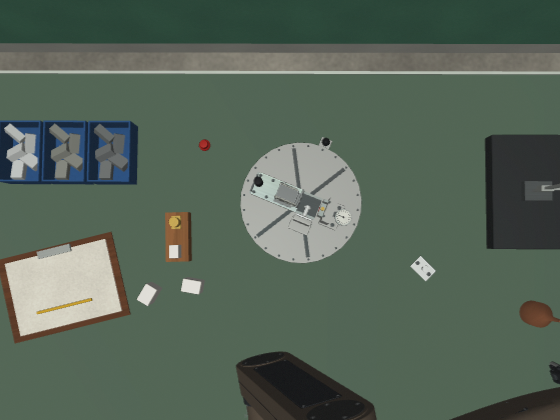

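The scene view shows the turntable (270,252), the rack (405,255) holding a small white wedge (409,232) and the brass master (407,258), and two larger white wedges standing on the bench (394,205) and (437,208). The top view shows the handle (258,182), dial (343,216), rack (177,236), spare stopper (204,145) and spare striker (423,268).

Things that could be taken for the wedge: the white block in the rack (top 174,251), and the two bench blocks (191,286) and (147,295). The description says it hangs in the rack and is the smallest, so I choose the rack one. Next I'll check it in one close crop.

Run:
```python
import cv2,numpy as np
t=cv2.imread("pics/top0.png"); s=cv2.imread("pics/scene0.png")
r=lambda im,x0,y0,w,h,k:cv2.resize(im[y0:y0+h,x0:x0+w],None,fx=k,fy=k,interpolation=cv2.INTER_CUBIC)
cv2.imwrite("pics/c1.png",r(t,235,140,130,100,6))
a=r(t,135,200,66,100,6); b=r(s,375,180,66,100,6)
cv2.imwrite("pics/c2.png",np.hstack([a,b]))
```

```text
(no output)
```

View pics/c1.png

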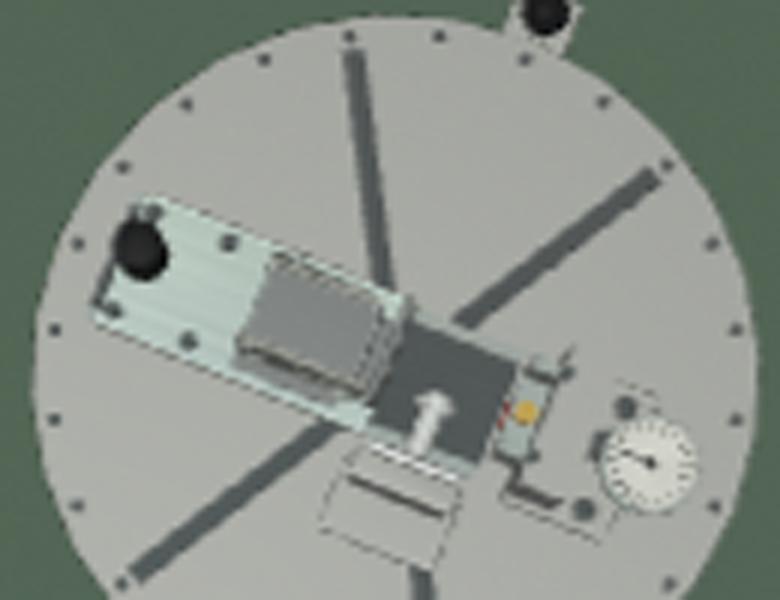

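View pics/c2.png

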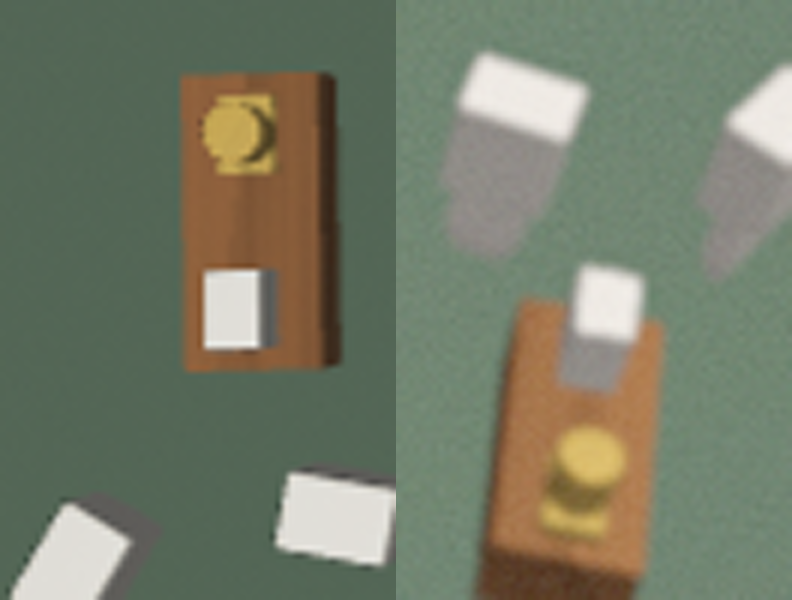

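The crops confirm it. The rack wedge (crop 231,309, so top px ~173.5,251.5) is the smallest of the three white blocks, and the two on the bench have larger heads. The handle is at crop (141,249), the plunger at (525,411), and the dial at (650,463).

```bash
cat > h.py <<'E'
from plant import ctrl
import numpy as np, cv2
def ray(n,px,z):
    c=ctrl.calibration(n);K=c["intrinsics"];E=np.array(c["extrinsics"])
    d=np.linalg.inv(K)@[px[0],px[1],1]; d=np.array([d[0],-d[1],-d[2]])
    R=E[:3,:3];o=-R.T@E[:3,3];w=R.T@d
    return (o+w*(z-o[2])/w[2])
def go(p,yhead=None):
    "shift in tool axes and turn (deg) to world p, tool y on heading yhead (mod 180)"
    s=ctrl.get_state();q=s["tcp_rot"];x=np.array([q[0]**2-q[1]**2,2*q[0]*q[1],0]);x/=np.linalg.norm(x)
    y=np.array([x[1],-x[0],0]);d=np.array(p)-s["eef_pos"]
    h=np.degrees(np.arctan2(y[1],y[0]))
    t=None if yhead is None else -((yhead-h+90)%180-90)
    print("shift",np.round([d@x,d@y,-d[2]],4),"turn",t,"head",h,"q6",s["qpos"][5])
def cpx(x0,y0,k,u,v): return (x0+(u+.5)/k-.5, y0+(v+.5)/k-.5)
E
python3 - <<'E'
from h import *
T=lambda u,v,z:ray("top",cpx(235,140,6,u,v),z)
W=lambda u,v,z:ray("top",cpx(135,200,6,u,v),z)
P=lambda n,v:print(n,np.round(v,4))
c=T(395,379,.045);h=T(141,249,.165);p=T(525,411,.13);d=T(650,463,.127)
P("centre",c);P("handle",h);P("plunger",p);P("dial",d)
for n,a,b in(("h-p",h,p),("c-p",c,p),("h-d",h,d)):
    v=b-a;P(n,(np.hypot(*v[:2]),np.degrees(np.arctan2(v[1],v[0]))))
w=W(231,309,.085);m=W(237,132,.081);P("wedge",w);P("master",m)
v=w-m;P("rack",np.degrees(np.arctan2(v[1],v[0])))
cs=[W(204,270,.085),W(260,270,.085),W(204,350,.085),W(260,350,.085)]
P("sizes",[np.linalg.norm(cs[1]-cs[0]),np.linalg.norm(cs[2]-cs[0])])
for a,b in(((181,73),(184,371)),((320,73),(323,371))):
    v=W(*b,.045)-W(*a,.045);P("edge",np.degrees(np.arctan2(v[1],v[0])))
sl=p-h;hd=np.degrees(np.arctan2(sl[1],sl[0]))
go([h[0],h[1],.22],hd+90)
E
```

```text
centre [ 0.5884 -0.0401  0.045 ]
handle [0.6314 0.0644 0.165 ]
plunger [ 0.5693 -0.0916  0.13  ]
dial [ 0.5482 -0.1432  0.127 ]
h-p [   0.168  -111.7285]
c-p [ 5.500000e-02 -1.104081e+02]
h-d [   0.2236 -111.8394]
wedge [0.4608 0.2845 0.085 ]
master [0.5361 0.284  0.081 ]
rack 179.6785
sizes [0.0238 0.0339]
edge -178.429
edge -178.5693
shift [ 0.615  -0.5179 -0.0089] turn -48.17195855765138 head -69.90048930010524 q6 -0.14998086198636118
```

>>> send_rows([
  [0.615,-0.518,-0.03,-48,1],
  [0.615,-0.518,-0.03,-48,1],
  [0.615,-0.518,-0.03,-48,1],
  [0.615,-0.518,-0.03,-48,1],
  [0.615,-0.518,-0.03,-48,1],
  [0.615,-0.518,-0.03,-48,1],
  [0.615,-0.518,-0.03,-48,1],
  [0.615,-0.518,-0.03,-48,1],
  [0.615,-0.518,-0.03,-48,1],
  [0.615,-0.518,-0.03,-48,1],
  [0.615,-0.518,-0.03,-48,1],
  [0.615,-0.518,-0.03,-48,1],
], squeeze=60)

```text
time: 1.3
eef_pos: [0.5303, -0.1114, 0.2344]
tcp_rot: [0.829, 0.56, -0.0, -0.0]
contact_force: [0.8, -0.6, -0.1]
opening: 0.999
finger_force: 0.0
```

```bash
python3 -c "
from h import *
print(ctrl.get_state()['time'],ctrl.get_state()['eef_pos']);go([.6314,.0644,.24],-21.7)"
```

```text
1.3 [ 0.53027932 -0.1114285   0.23442356]
shift [ 0.2009  0.0282 -0.0056] turn -0.1998350401237161 head -21.89983504012372 q6 -0.012131023737972087
```

>>> send_rows([
  [0.2,0.028,-0.006,0,1],
  [0.2,0.028,-0.006,0,1],
  [0.2,0.028,-0.006,0,1],
  [0.2,0.028,-0.006,0,1],
  [0.2,0.028,-0.006,0,1],
  [0.2,0.028,-0.006,0,1],
  [0.2,0.028,-0.006,0,1],
])

```text
time: 2.0
eef_pos: [0.6299, 0.0609, 0.24]
tcp_rot: [0.829, 0.56, -0.001, -0.0]
contact_force: [0.1, -0.3, -0.8]
opening: 0.996
finger_force: 0.0
```

```bash
python3 -c "
from h import *
go([.6314,.0644,.144],-21.7)"
```

```text
shift [0.0038 0.0001 0.096 ] turn -0.2260578507630555 head -21.926057850763048 q6 0.31931936716189757
```

>>> send_rows([
  [0.002,0,0.05,0,1],
  [0.002,0,0.096,0,1],
  [0.002,0,0.096,0,1],
  [0.002,0,0.096,0,-0.7],
  [0.002,0,0.096,0,-0.7],
  [0.002,0,0.096,0,-0.7],
  [0.002,0,0.096,0,-0.7],
  [0.002,0,0.096,0,-0.7],
  [0.002,0,0.096,0,-0.7],
])

```text
time: 2.9
eef_pos: [0.6318, 0.0635, 0.1464]
tcp_rot: [0.828, 0.56, 0.001, 0.001]
contact_force: [-1.9, 0.0, 4.8]
opening: 0.151
finger_force: 2.2
```

Run:
```python
from h import *
a=ctrl.read_camera("scene")[150:300,190:350];b=ctrl.read_camera("top")[110:260,200:360]
im=np.hstack([cv2.resize(i,(400,375),interpolation=cv2.INTER_CUBIC) for i in(a,b)])
cv2.imwrite("pics/g1.png",im[...,::-1]);s=ctrl.get_state();print(s["eef_pos"],s["opening"],s["finger_force"],s["contact_force"])
```

```text
[0.63183976 0.06350679 0.14633555] 0.14996808619968083 2.8946448862552643 [-1.85729015  0.89967019  6.3019584 ]
```

View pics/g1.png

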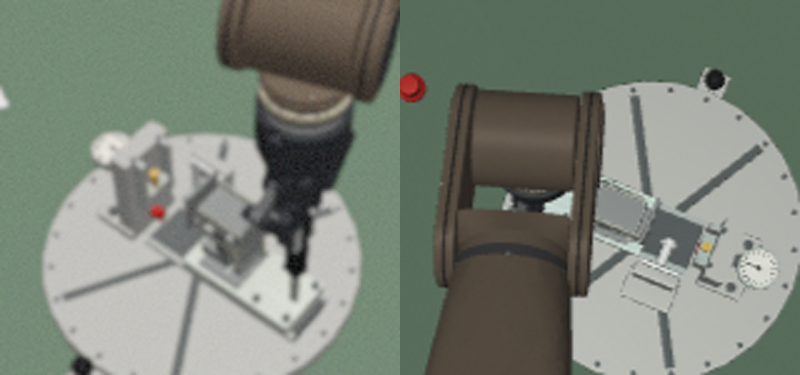

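The picture shows the gripper closed over the handle area (left half ~(295,240)), and the carriage hasn't moved. I'll close fully to see whether the fingers stop on it.

>>> send_rows([
  [0,0,0,0,-1],
  [0,0,0,0,-1],
  [0,0,0,0,-1],
  [0,0,0,0,-1],
])

```text
time: 3.4
eef_pos: [0.6319, 0.0636, 0.1461]
tcp_rot: [0.829, 0.56, 0.001, 0.0]
contact_force: [-1.4, -0.3, 5.9]
opening: -0.002
finger_force: 2.8
```

Run:
```python
from h import *
def prj(n,p):
    c=ctrl.calibration(n);q=(np.array(c["extrinsics"])@[*p,1])[:3];v=c["intrinsics"]@[q[0],-q[1],-q[2]];return np.round(v[:2]/v[2],1)
for p in([.6314,.0644,.165],[.6314,.0644,.12]):print(prj("scene",p),prj("top",p))
im=cv2.imread("pics/scene0.png").max(2)
m=(im<60).astype(np.uint8);m[:235]=0;m[285:]=0;m[:,:295]=0;m[:,325:]=0
n,l,st,ce=cv2.connectedComponentsWithStats(m);print(st,ce)
```

```text
[308.  244.9] [258.1 181.1]
[307.3 256.4] [259.2 183.2]
[[     0      0    560    420 235108]
 [   305    245      7     16     92]] [[279.48879238 209.48336935]
 [308.14130435 252.        ]]
```

Run:
```python
from h import *
a=ctrl.read_camera("scene")[190:290,260:350]
a=np.clip(cv2.resize(a,None,fx=6,fy=6,interpolation=cv2.INTER_CUBIC).astype(float)**.6*255**.4,0,255).astype(np.uint8)
cv2.imwrite("pics/g2.png",a[...,::-1])
```

```text
(no output)
```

View pics/g2.png

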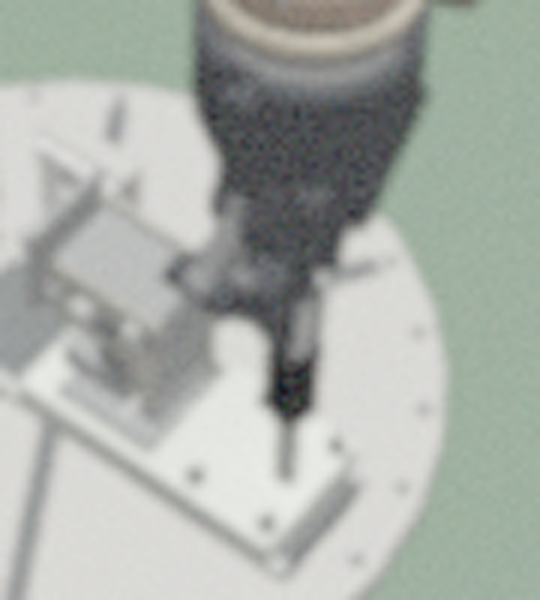

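The zoom shows the handle's lower end (290,385) just under the fingers (300,320), so the fingers look to be on it. I'll move a short way along the slide as a test.

>>> send_rows([
  [-0.005,0,0,0,-1],
  [-0.01,0,0,0,-1],
  [-0.015,0,0,0,-1],
  [-0.02,0,0,0,-1],
  [-0.02,0,0,0,-1],
])

```text
time: 3.95
eef_pos: [0.6226, 0.0438, 0.1434]
tcp_rot: [0.829, 0.56, -0.001, -0.0]
contact_force: [-0.6, -0.2, -0.2]
opening: 0.006
finger_force: 0.0
```

Run:
```python
from h import *
s=ctrl.get_state();print(s["eef_pos"],s["opening"],s["finger_force"],s["contact_force"])
a=ctrl.read_camera("scene")[200:300,230:350];b=ctrl.read_camera("top")[140:240,240:360]
im=np.hstack([cv2.resize(i,(400,333),interpolation=cv2.INTER_CUBIC) for i in(a,b)])
im=np.clip(im.astype(float)**.6*255**.4,0,255).astype(np.uint8)
cv2.imwrite("pics/g3.png",im[...,::-1])
```

```text
[0.62260252 0.04380719 0.14342124] 0.005876857137720751 0.0 [-0.60876462 -0.22887343 -0.19618838]
```

View pics/g3.png

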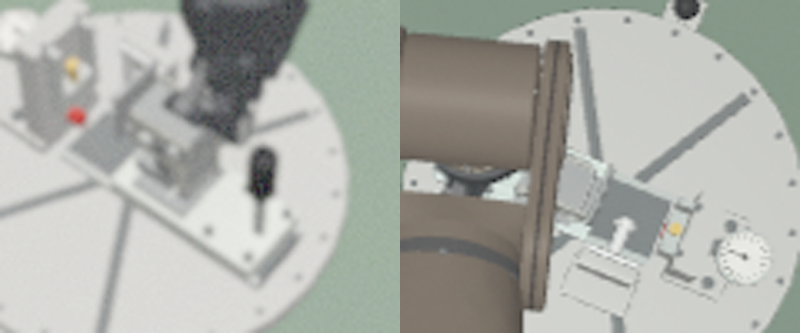

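```bash
cat >> h.py <<'E'
def prj(n,p):
    c=ctrl.calibration(n);q=(np.array(c["extrinsics"])@[*p,1])[:3];v=c["intrinsics"]@[q[0],-q[1],-q[2]];return np.round(v[:2]/v[2],1)
E
python3 - <<'E'
from h import *
k=400/120
for z in(.12,.135,.15,.165,.18,.21):
    p=prj("scene",[.6226,.0438,z]);print(z,p,"crop",(p-[230,200])*k)
E
```

```text
0.12 [299.5 251.3] crop [231.66666667 171.        ]
0.135 [299.7 247.5] crop [232.33333333 158.33333333]
0.15 [299.8 243.6] crop [232.66666667 145.33333333]
0.165 [300.  239.7] crop [233.33333333 132.33333333]
0.18 [300.1 235.6] crop [233.66666667 118.66666667]
0.21 [300.5 227.2] crop [235.          90.66666667]
```

The zoom shows the handle still in place (262,175) and the fingertips at about z 0.163, so the shut fingers had been resting on top of the handle. The fingertips actually sit about 19 mm behind the reported TCP, which the 6 N upward force also supports. I'll regrip about 27 mm lower.

>>> send_rows([
  [0,0,-0.03,0,0.3],
  [0.022,0,-0.03,0,0.3],
  [0.022,0,-0.03,0,0.3],
  [0.022,0,-0.03,0,0.3],
  [0.022,0,0.01,0,0.3],
  [0.022,0,0.027,0,0.3],
  [0.022,0,0.027,0,0.3],
  [0.022,0,0.027,0,-1],
  [0.022,0,0.027,0,-1],
  [0.022,0,0.027,0,-1],
  [0.022,0,0.027,0,-1],
  [0.022,0,0.027,0,-1],
])

```text
time: 5.25
eef_pos: [0.6329, 0.0652, 0.1197]
tcp_rot: [0.829, 0.56, 0.001, 0.001]
contact_force: [-1.7, 0.0, 5.4]
opening: 0.239
finger_force: 59.2
```

Gripped at 59 N, opening 0.24, which fits the 22 mm handle. Now I'll slide it.

>>> send_rows([
  [-0.015,0,0,0,-1],
  [-0.03,0,0,0,-1],
  [-0.045,0,0,0,-1],
  [-0.058,0,0,0,-1],
  [-0.066,0,0,0,-1],
  [-0.069,0,0,0,-1],
  [-0.072,0,0,0,-1],
  [-0.073,0,0,0,-1],
  [-0.073,0,0,0,-1],
  [-0.073,0,0,0,-1],
])

```text
time: 6.25
eef_pos: [0.6125, 0.0147, 0.1199]
tcp_rot: [0.829, 0.559, 0.018, -0.007]
contact_force: [23.8, 46.2, -4.0]
opening: 0.234
finger_force: 58.9
```

Run:
```python
from h import *
s=ctrl.get_state();d=s["eef_pos"]-np.array([.6329,.0652,.1197]);print(d,np.hypot(*d[:2]),np.degrees(np.arctan2(d[1],d[0])),s["contact_force"],s["wrist_torque"])
```

```text
[-0.02036238 -0.05051699  0.00019374] 0.054466438630598205 -111.95336724417126 [23.75060167 46.17916826 -4.03104105] [ 6.90571545 -3.22456533  0.37938017]
```

>>> send_rows([
  [0.008,0,0,0,-1],
  [0.014,0,0,0,-1],
  [0.014,0,0,0,-1],
])

```text
time: 6.55
eef_pos: [0.6122, 0.0142, 0.1198]
tcp_rot: [0.828, 0.561, 0.004, -0.0]
contact_force: [1.6, 8.8, 5.3]
opening: 0.235
finger_force: 60.2
```

Run:
```python
from h import *
s=ctrl.get_state();print(s["eef_pos"],s["contact_force"])
a=ctrl.read_camera("scene")[200:275,220:310];b=ctrl.read_camera("top")[170:245,270:360]
im=np.hstack([cv2.resize(i,(400,333),interpolation=cv2.INTER_CUBIC) for i in(a,b)])
im=np.clip(im.astype(float)**.7*255**.3,0,255).astype(np.uint8)
cv2.imwrite("pics/s1.png",im[...,::-1])
```

```text
[0.61218423 0.0142238  0.11984245] [1.5667608  8.77481611 5.29562658]
```

View pics/s1.png

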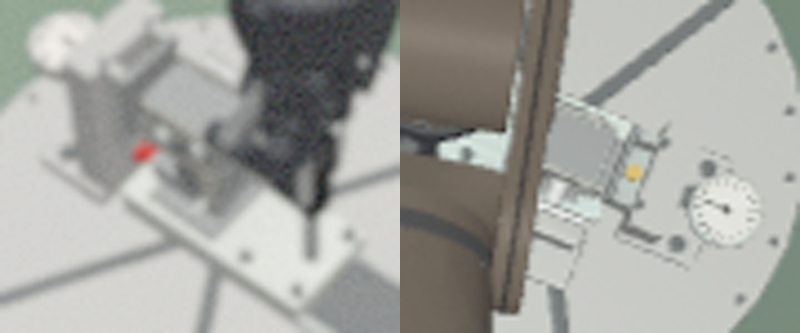

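The picture shows the carriage nose on the red stopper (145,152) and the lip right beside the plunger (635,172), so the latch is closed. I'll release, rise, and head for the wedge.

>>> send_rows([
  [0,0,0,0,0.2],
  [0,0,0,0,0.2],
  [0,0,0,0,0.2],
  [0,0,0,0,0.2],
  [0,0,-0.04,0,0.2],
  [0,0,-0.08,0,0.2],
  [0,0,-0.11,0,0.2],
  [0,0,-0.11,0,0.2],
])

```text
time: 7.45
eef_pos: [0.613, 0.0097, 0.2343]
tcp_rot: [0.829, 0.56, 0.004, 0.004]
contact_force: [0.2, -0.6, 0.9]
opening: 0.597
finger_force: 0.0
```

Run:
```python
from h import *
go([.461,.2845,.2],0);s=ctrl.get_state();print(s["eef_pos"])
a=ctrl.read_camera("top")[160:235,260:350]
g=cv2.resize(a,(720,600),interpolation=cv2.INTER_CUBIC);cv2.imwrite("pics/x_top.png",g[...,::-1])
```

```text
shift [ 0.1981 -0.2436  0.0343] turn -21.930929231772893 head -21.930929231772886 q6 0.23338565360834215
[0.61299752 0.00971595 0.2342904 ]
```

>>> send_rows([
  [0.198,-0.244,0,-22,0.2],
  [0.198,-0.244,0,-22,0.2],
  [0.198,-0.244,0,-22,0.2],
  [0.198,-0.244,0,-22,0.2],
  [0.198,-0.244,0,-22,0.2],
  [0.198,-0.244,0,-22,0.2],
  [0.198,-0.244,0,-22,0.2],
  [0.198,-0.244,0,-22,0.2],
  [0.198,-0.244,0.03,-22,0.2],
  [0.198,-0.244,0.06,-22,0.2],
  [0.198,-0.244,0.06,-22,0.2],
])

```text
time: 8.6
eef_pos: [0.455, 0.2823, 0.162]
tcp_rot: [0.707, 0.707, -0.005, -0.002]
contact_force: [-1.3, -0.9, -0.3]
opening: 0.6
finger_force: 0.0
```

Run:
```python
from h import *
go([.461,.2845,.034],0);s=ctrl.get_state();print(s["eef_pos"])
```

```text
shift [0.0022 0.006  0.128 ] turn -0.018328411016796053 head -0.018328411016799682 q6 0.3667775611405161
[0.45498257 0.28227637 0.16198788]
```

>>> send_rows([
  [0.002,0.006,0,0,0.2],
  [0.002,0.006,0.04,0,0.2],
  [0.002,0.006,0.08,0,0.2],
  [0.002,0.006,0.11,0,0.2],
  [0.002,0.006,0.128,0,0.2],
  [0.002,0.006,0.128,0,0.2],
  [0.002,0.006,0.128,0,0.2],
])

```text
time: 9.3
eef_pos: [0.4655, 0.2874, 0.0415]
tcp_rot: [0.707, 0.707, 0.001, 0.001]
contact_force: [0.2, -0.6, 0.7]
opening: 0.599
finger_force: 0.0
```

Run:
```python
from h import *
go([.461,.2845,.034],0);s=ctrl.get_state();print(s["eef_pos"])
a=ctrl.read_camera("scene")[185:285,365:455]
g=cv2.resize(a,None,fx=6,fy=6,interpolation=cv2.INTER_CUBIC);g=np.clip(g.astype(float)**.7*255**.3,0,255).astype(np.uint8);cv2.imwrite("pics/w1.png",g[...,::-1])
```

```text
shift [-0.0029 -0.0045  0.0075] turn 0.05777729797053155 head 0.057777297970535414 q6 0.36684524661705564
[0.46553624 0.28744377 0.04149308]
```

View pics/w1.png

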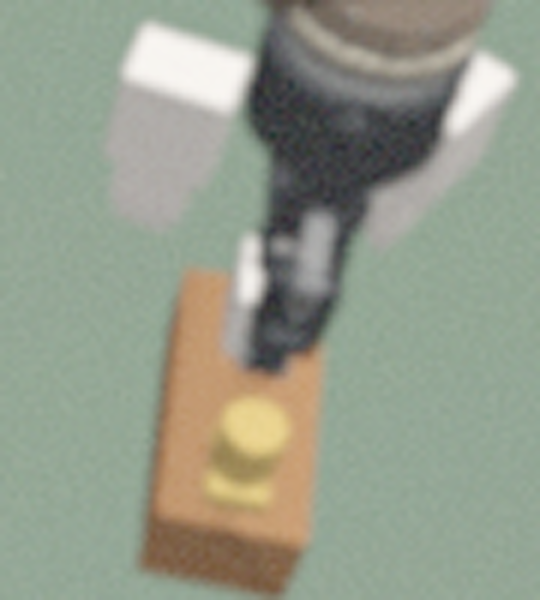

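Run:
```python
from h import *
s=ctrl.get_state();print(s["eef_pos"],s["dq"].round(3) if hasattr(s["dq"],"round") else s["dq"])
for x in(.485,.495,.505):
  for z in(.035,.05,.065): print(x,z,(prj("scene",[x,.2874,z])-[365,185])*6)
```

```text
[0.46586646 0.28772355 0.04213017] [ 0.004 -0.013 -0.     0.001 -0.002  0.001]
0.485 0.035 [242.4 387. ]
0.485 0.05 [250.2 366.6]
0.485 0.065 [258.  345.6]
0.495 0.035 [240.  405.6]
0.495 0.05 [247.2 385.2]
0.495 0.065 [255.6 364.2]
0.505 0.035 [237.  424.8]
0.505 0.05 [244.8 404.4]
0.505 0.065 [252.6 383.4]
```

Run:
```python
from h import *
print(prj("scene",[.4608,.2845,.085]),"vs 410 230.2", prj("scene",[.5361,.284,.081]), "master seen", 375+(590-396)/6,180+450/6)
```

```text
[409.6 230. ] vs 410 230.2 [405.8 255. ] master seen 407.3333333333333 255.0
```

>>> send_rows([
  [-0.004,-0.005,0,0,0.2],
  [-0.004,-0.005,0.008,0,0.2],
  [-0.004,-0.005,0.008,0,0.2],
  [-0.004,-0.005,0.008,0,-1],
  [-0.004,-0.005,0.008,0,-1],
  [-0.004,-0.005,0.008,0,-1],
  [-0.004,-0.005,0.008,0,-1],
  [-0.004,-0.005,0.008,0,-1],
], squeeze=80)

```text
time: 10.15
eef_pos: [0.4587, 0.2834, 0.032]
tcp_rot: [0.706, 0.708, 0.0, 0.0]
contact_force: [0.3, -0.5, 0.4]
opening: 0.385
finger_force: 79.3
```

>>> send_rows([
  [0,0,-0.02,0,-1],
  [0,0,-0.05,0,-1],
  [0,0,-0.09,0,-1],
  [0,0,-0.13,0,-1],
  [0,0,-0.17,0,-1],
  [0,0,-0.2,0,-1],
  [0,0,-0.2,0,-1],
  [0,0,-0.2,0,-1],
])

```text
time: 10.95
eef_pos: [0.4583, 0.2833, 0.2316]
tcp_rot: [0.706, 0.708, 0.0, 0.0]
contact_force: [0.1, -0.1, -0.2]
opening: 0.387
finger_force: 81.3
```

Run:
```python
from h import *
s=ctrl.get_state();print(s["eef_pos"],s["finger_force"],s["opening"])
go([.5693,-.0916,.235],-21.7)
```

```text
[0.45834615 0.28326278 0.2316    ] 81.3387930393219 0.3866178033968755
shift [-0.3751  0.1103 -0.0034] turn 21.8004998468507 head 0.10049984685070254 q6 0.36342829004082877
```

>>> send_rows([
  [-0.375,0.11,-0.003,22,-1],
  [-0.375,0.11,-0.003,22,-1],
  [-0.375,0.11,-0.003,22,-1],
  [-0.375,0.11,-0.003,22,-1],
  [-0.375,0.11,-0.003,22,-1],
  [-0.375,0.11,-0.003,22,-1],
  [-0.375,0.11,-0.003,22,-1],
  [-0.375,0.11,-0.003,22,-1],
  [-0.375,0.11,-0.003,22,-1],
  [-0.375,0.11,-0.003,22,-1],
  [-0.375,0.11,-0.003,22,-1],
])

```text
time: 12.05
eef_pos: [0.5681, -0.0903, 0.2327]
tcp_rot: [0.828, 0.56, -0.001, -0.002]
contact_force: [-1.3, -0.1, 0.4]
opening: 0.388
finger_force: 81.4
```

Run:
```python
from h import *
s=ctrl.get_state();print(s["eef_pos"],s["finger_force"],s["opening"])
go([.5693,-.0916,.2],-21.7)
```

```text
[ 0.56805882 -0.09029352  0.23274151] 81.35321259498596 0.38755665560392555
shift [-0.0008  0.0016  0.0327] turn -0.1555515313293654 head -21.85555153132937 q6 0.047161864716268785
```

>>> send_rows([
  [-0.001,0.0015,0.015,0,-1],
  [-0.001,0.0015,0.03,0,-1],
  [-0.001,0.0015,0.04,0,-1],
  [-0.001,0.0015,0.046,0,-1],
  [-0.001,0.0015,0.046,0,-1],
  [-0.001,0.0015,0.046,0,-1],
])

```text
time: 12.65
eef_pos: [0.5703, -0.093, 0.1888]
tcp_rot: [0.829, 0.56, 0.0, 0.0]
contact_force: [0.0, 0.0, -1.0]
opening: 0.387
finger_force: 81.4
```

Run:
```python
from h import *
s=ctrl.get_state();print(s["eef_pos"],s["contact_force"],s["wrist_torque"])
a=ctrl.read_camera("scene")[180:255,215:305];b=ctrl.read_camera("top")[170:245,270:360]
im=np.hstack([cv2.resize(i,(400,333),interpolation=cv2.INTER_CUBIC) for i in(a,b)])
im=np.clip(im.astype(float)**.7*255**.3,0,255).astype(np.uint8)
cv2.imwrite("pics/p1.png",im[...,::-1])
```

```text
[ 0.57025735 -0.09296966  0.18879275] [ 0.01405759  0.04371317 -1.01343819] [-0.04430609  0.0434471  -0.00115428]
```

>>> send_rows([
  [0.001,-0.001,0.006,0,-1],
  [0.001,-0.001,0.012,0,-1],
  [0.001,-0.001,0.018,0,-1],
  [0.001,-0.001,0.022,0,-1],
  [0.001,-0.001,0.022,0,-1],
])

```text
time: 13.25
eef_pos: [0.5691, -0.0927, 0.1658]
tcp_rot: [0.829, 0.56, -0.001, 0.0]
contact_force: [-0.9, -3.9, -2.0]
opening: 0.387
finger_force: 81.5
```

Run:
```python
from h import *
s=ctrl.get_state();print(s["eef_pos"],s["contact_force"],s["wrist_torque"])
```

```text
[ 0.56911432 -0.09270149  0.16583155] [-0.85541625 -3.86469681 -2.03944362] [-0.8978568   0.14942731 -0.04021176]
```

>>> send_rows([
  [-0.002,0,0,0,-1],
  [-0.002,0,0,0,-1],
  [-0.002,0,0.004,0,-1],
  [-0.002,0,0.008,0,-1],
  [-0.002,0,0.008,0,-1],
])

```text
time: 13.75
eef_pos: [0.5683, -0.093, 0.1576]
tcp_rot: [0.829, 0.56, -0.0, -0.001]
contact_force: [-0.5, -0.2, -2.5]
opening: 0.385
finger_force: 81.5
```

Run:
```python
from h import *
s=ctrl.get_state();print(s["eef_pos"],s["contact_force"],s["wrist_torque"])
```

```text
[ 0.56825884 -0.0930473   0.15763829] [-0.4820927  -0.1918858  -2.45367316] [-0.03369667  0.02611974 -0.00745481]
```

>>> send_rows([
  [0,0,0.004,0,-1],
  [0,0,0.008,0,-1],
  [0,0,0.012,0,-1],
  [0,0,0.014,0,-1],
  [0,0,0.014,0,-1],
  [0,0,0.014,0,-1],
])

```text
time: 14.35
eef_pos: [0.5692, -0.0935, 0.1472]
tcp_rot: [0.829, 0.56, 0.0, 0.0]
contact_force: [-2.6, 1.1, 10.0]
opening: 0.385
finger_force: 82.8
```

Run:
```python
from h import *
s=ctrl.get_state();print(s["eef_pos"],s["contact_force"],s["wrist_torque"],s["opening"])
```

```text
[ 0.56921595 -0.09354184  0.14720852] [-2.62434378  1.10965726  9.98448544] [0.28774938 0.78631259 0.04378166] 0.3845422475173333
```

>>> send_rows([
  [0,0,0.002,0,-1],
  [0,0,0.004,0,-1],
  [0,0,0.005,0,-1],
  [0,0,0.005,0,-1],
  [0,0,0.005,0,-1],
])

```text
time: 14.85
eef_pos: [0.5693, -0.0936, 0.1469]
tcp_rot: [0.828, 0.56, -0.0, 0.0]
contact_force: [-11.9, 4.3, 25.9]
opening: 0.387
finger_force: 84.9
```

Run:
```python
from h import *
s=ctrl.get_state();print(s["eef_pos"],s["contact_force"],s["wrist_torque"],s["opening"],s["finger_force"])
a=ctrl.read_camera("scene")[180:255,215:305];b=ctrl.read_camera("top")[170:245,270:360]
im=np.hstack([cv2.resize(i,(400,333),interpolation=cv2.INTER_CUBIC) for i in(a,b)])
im=np.clip(im.astype(float)**.7*255**.3,0,255).astype(np.uint8)
cv2.imwrite("pics/p2.png",im[...,::-1])
```

```text
[ 0.56931493 -0.09355114  0.1468547 ] [-11.90800372   4.25909426  25.85229842] [ 0.65534105  2.29771771 -0.06380621] 0.3868499091371224 84.89962220191956
```

View pics/p2.png

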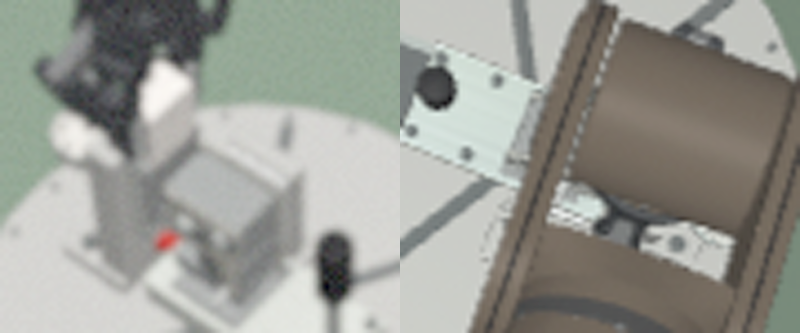

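The picture shows the wedge head seated down on the post and lip (165,120), with the carriage nose still on the red stopper (167,240). The handle is at (437,88) in the top half. I'll ease off the sideways force, then check the numbers.

>>> send_rows([
  [0,-0.001,0,0,-1],
  [0,-0.002,0,0,-1],
  [0,-0.003,0,0,-1],
  [0,-0.003,0,0,-1],
])

```text
time: 15.35
eef_pos: [0.5694, -0.0936, 0.1469]
tcp_rot: [0.828, 0.56, 0.003, 0.004]
contact_force: [-4.2, 1.6, 19.7]
opening: 0.385
finger_force: 84.0
```

Run:
```python
from h import *
s=ctrl.get_state();print(s["eef_pos"],s["contact_force"],s["wrist_torque"],s["finger_force"],s["time"])
im=ctrl.read_camera("top")
def dark(im,x0,x1,y0,y1):
    m=np.zeros(im.shape[:2],np.uint8);m[y0:y1,x0:x1]=im[y0:y1,x0:x1].max(2)<60
    n,l,st,ce=cv2.connectedComponentsWithStats(m);i=1+st[1:,4].argmax();return ce[i],st[i]
a=dark(cv2.imread("pics/top0.png"),248,268,172,192);b=dark(im,272,283,180,199)
A,B=ray("top",a[0],.16),ray("top",b[0],.16);print(a,b,A,B,np.linalg.norm(A-B))
```

```text
[ 0.56940545 -0.09356881  0.14693365] [-4.19922183  1.61807557 19.68351246] [ 0.24498585  1.00204107 -0.01949267] 84.00277733802795 15.35
(array([258.07575758, 181.21212121]), array([254, 176,   9,  11,  66], dtype=int32)) (array([277.70491803, 189.1147541 ]), array([274, 185,   8,  10,  61], dtype=int32)) [0.63171097 0.06474793 0.16      ] [0.61274076 0.01725199 0.16      ] 0.05114423824441115
```

Run:
```python
from h import *
for n in("p1","p2"):
    im=cv2.imread(f"pics/{n}.png")
    for nm,(x0,x1,y0,y1) in dict(top=(405,470,55,125),scene=(300,370,210,305)).items():
        m=np.zeros(im.shape[:2],np.uint8);m[y0:y1,x0:x1]=im[y0:y1,x0:x1].max(2)<85
        k,l,st,ce=cv2.connectedComponentsWithStats(m);i=1+st[1:,4].argmax();print(n,nm,ce[i].round(2),st[i])
# carriage shift between s1 (held at the stop), p1, p2 by phase correlation on the case/carriage patch, scene camera
full={n:cv2.imread(f"pics/{n}.png",0) for n in("s1","p1","p2")}
# s1 scene crop origin (220,200), p1/p2 (215,180); scale 4.44
t=full["p2"][195:300,130:270]
for n,(ox,oy) in dict(s1=(220,200),p1=(215,180)).items():
    r=cv2.matchTemplate(full[n][:,:400],t,cv2.TM_CCOEFF_NORMED);_,v,_,(x,y)=cv2.minMaxLoc(r)
    print(n,v,"shift px",(x/4.444+ox-130/4.444-215,y/4.44+oy-195/4.44-180))
```

```text
p1 top [436.    87.31] [ 416   67   39   42 1152]
p1 scene [334.03 268.2 ] [ 319  237   32   67 1609]
p2 top [435.94  87.3 ] [ 416   67   39   42 1152]
p2 scene [334.07 268.19] [ 319  236   32   67 1602]
s1 0.8997663259506226 shift px (-0.1755175517551777, -0.04504504504504325)
p1 0.9970303177833557 shift px (0.0, 0.0)
```

The carriage hasn't moved since it was held at the stop, and the wedge is hard home with about 20 N down and 84 N grip. Handing in.

```bash
python3 -c "
from plant import ctrl
print(ctrl.sign_off())"
```

```text
the job is handed in; nothing more can be done
None
```

I handed the job in at about 15 s with the latch against its red stopper and the smallest wedge pressed home (about 20 N down, 84 N grip, not let go); no pass/fail verdict came back.

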